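Set and lock the sliding leg of a fry-basket rest

ROBOT

A 7-joint arm with a two-finger parallel gripper is mounted at the origin on the work surface. World frame = base frame: x ahead of the robot, y to its left, z up, the work surface at z = 0. Lengths are in m, angles in rad, forces in N, time in s.
With the tool pointing down it reaches from about 0.4 to 0.875 m from the base axis. Payload 19.3 kg.
Tool frame: the origin (TCP) lies midway between the tips of the shut fingers; the grasp point (between the pads) lies 19 mm behind it; z points along the fingers, y is the line along which they close (so a half turn about z gives the same grasp; the last joint's range is limited). The gripper opens to 85 mm and grips with 20 to 120 N. Pads are 22 mm wide; open, the fingers measure 114 mm over their backs; the gripper's body (76 mm by 85 mm) begins 54 mm behind the grasp point. The pads swing forward as they close: fully open they stand 13 mm farther back than shut.
Start: joints at [1.18, 0.521, -0.036, 1.599, 0.021, 1.021, -0.113], TCP at [0.197, -0.593, 0.231] pointing down, gripper open.
Joint ranges: [-2.91, 2.91], [-0.3, 2.13], [-1.5, 1.42], [0.17, 2.43], [-1.26, 4.41], [0.16, 1.93], [-2.52, 2.52]. Speed limits (rad/s): [1.89, 1.89, 2.39, 2.39, 3.01, 3.01, 3.01].

INTERFACE

Orientations are given as [roll, pitch, yaw] about the fixed x, y, z axes, in that order (R = Rz(yaw) Ry(pitch) Rx(roll)).
In Python, from workcell import bot, vision gives the robot as it stands (bot), with the cameras (vision).
- The arm moves only by the tool inch_along, called after "Emit:" as name(argument=value, ...) on one line, values as JSON. Schema: {"type":"object","properties":{"increments":{"type":"array","items":{"type":"object","properties":{"aperture":{"type":"number"},"d":{"type":"array","items":{"type":"number"},"minItems":3,"maxItems":3},"r":{"type":"array","items":{"type":"number"},"minItems":3,"maxItems":3}},"additionalProperties":false,"required":["aperture"]},"minItems":1,"maxItems":5},"clamp_n":{"type":"number"},"only":{"type":"string"},"quiet":{"type":"boolean"},"lines":{"type":"string"}},"required":["increments"],"additionalProperties":false}. increments is a list of rows, 1 to 5 of them, each an object with the fields aperture (the finger opening in m), d (a list: dx, dy, dz in fractions of the full range, 1 being 0.5 m), r (a list: a rotation vector rx, ry, rz in shares of pi/2 rad (1.0 is pi/2 rad)); a field left out counts as zero (the opening has to be given); each row is the pose to reach, as a shift and turn from the pose commanded when the call began, along the tool's axes at that moment; what a row does not reach only later rows make up. A row lasts 1/8 s, in which the tool goes at most 0.0625 m and 0.188 rad, less where a joint would pass 70% of its speed; a pose out of reach is approached as far as the arm can. The fingers move at their own pace and stop on an object; clamp_n is the grip in N (left out, the last holds). Time passes only in rows, so rows that do not move let the fingers close. The tool returns the time, the measured TCP pose, the force, the opening and the grip force at its end. only (a regular expression) keeps the lines of the reply that match it, lines (a string "A,B") keeps lines A to B, and quiet returns only ok. A shift or turn number past 1, either way, is cut back to 1. Input that does not fit is refused with a message, and nothing moves.
- bot.observe(): the state, without advancing time (a new reading comes with each control period).
- vision.grab_frame(name): name is "scene" or "top"; returns the picture (420x560x3 uint8, blue, green, red); there is no depth.
- vision.calibration(name): a dict with "vfov" (degrees; the focal length in pixels is half the picture's height over the tangent of half this angle, whatever the lens; pixels are square), "cx", "cy" (the principal point, pixels), "eye" and "attitude" of the camera in the world. Camera axes: x right, y down, z forward; pixel columns grow to the right and rows downward; lengths in m; the calibration is good to about 2 mm. A picture is of the moment at which its call begins. calibration takes no time and is no camera call.
- bot.job_done(): hands the job in; it is judged then, once.
The state is a dict: "clock": time; "qpos": joint angles; "qd": joint speeds; "joint_efforts": joint torques, N m; "position": TCP position; "tool_rot": TCP orientation; "force": force on the tool from outside, world axes, zero at the start; "moment": the same for the moment, N m; "grip_width": finger opening in m; "finger_force": force on a finger pad.
Only numpy, scipy, OpenCV 4.12 (cv2) and the standard library are available. Lean on these libraries where they do the work, as an engineer would, in place of code of your own. Each camera call takes 0.05 s, during which the arm holds its last target. There are 200 camera calls.

TASK

Pull out the sliding leg of the fry-basket rest, against its return spring, until its red pointer is on the yellow length mark; holding it there, squeeze the red cam lever fully shut against the leg (never shut it away from the mark). Finish while still holding on: leg on the mark, lever squeezed shut between your fingers, do not let go. Leave the other things on the table where they are.

Things in the scene. Friction and masses are not known exactly. Their poses are not given: they have to be found in the camera images.
- rest: Fixed basket rest, bolted down at a yaw within 0.35 rad: aluminium base plate 140 (x) x 340 (y) x 12 high, dark rail along its y axis, a steel fork (110 high) near its -y end, a portal (56 high) near its +y end. Origin on the table under the rail's centre line; z up, +y along the rail = the way the leg pulls out; +x across the rail, to the side of lever and mark.
- leg: Sliding leg, moves only along its y (axes as the rest's), 0 to 160 mm out, +y = out; starts fully in. A spring pulls it home with 4 to 5.5 N always, even when the lever is shut: it runs back unless held. Origin on the table below the centre of its finger grip: an upright grey web, x -5 to 5, y -45 to 45, up to z 85 mm. A foot and a fork (110 high) at y +250.
- grip (a point): Centre of the finger pocket on the leg, at (-27, 0, 65) mm in its frame: two black cheeks stick out from the web's -x face to x -50, z 45 to 85, clear gap between them y -20 to 20. A finger pointing down in the gap drags the leg out by the +y cheek. Nothing of the rest within 60 mm in y of here is higher than 42 mm, save web, cheeks, lever, mark (36).
- lever: Red cam lever hinged on the leg about a vertical axis; origin on the hinge, at (10, -38, 66) mm in the leg's frame. The bar runs 85 along its own +y, 10 thick, 34 high. Shut, against a stop: its y parallel to the leg's y, its outer face 15 mm on the +x side of the leg's centre line. It starts open, 0.26 to 0.34 rad clockwise from above. Stiff: stays where left; 4 N shuts it.
- lever_tip (a point): Near the lever's free end, 80 mm from the hinge, which swings out to the leg's +x when open. Open, beside mid-grip the lever's outer face is up to 33 mm from the leg's centre line. A gripper open 66 to 85 mm, closing line along the leg's x, centred at leg x +5, y 0, has one finger in the pocket, the other outside the lever; closing it shuts the lever (20 mm then between the pads).
- pointer (a point): Free end of the leg's thin red pointer, at (44, 80, 34) mm in the leg's frame.
- mark: Yellow length mark, 28 (x) x 6 (y) x 24 high, fixed on the +x edge of the base plate (its top 36 above the table); axes parallel to the rest's. Origin: middle in y of the lower edge of its end towards the rail. The pointer is on the mark when its y in this frame is 0 (it passes 2 mm clear of the block). At the start the mark is 50 to 130 mm further out (+y) than the pointer.
- basket: Bystander, not to be moved: a wire fry basket, 260 x 130 x 120, with a black handle; origin centre of its underside.
- sauce_a: Bystander, not to be moved: a yellow squeeze bottle, 56 across, 130 tall; origin centre of its underside.
- sauce_b: Bystander, not to be moved: a red squeeze bottle, 56 across, 130 tall; origin centre of its underside.
- salt: Bystander, not to be moved: a white salt jar with a steel cap, 48 across, 85 tall, near the rest's fixed end; origin centre of its underside.
- spatula: Bystander, not to be moved: a spatula, 240 long, lying on the table on the far side of the rest; origin on its underside.
- pan: Bystander, not to be moved: a steel pan, 170 across, 90 tall, standing on the hob; origin centre of its underside.

How it is judged:
On the way:
1. the pointer is held on the mark (within 5 mm) with the lever still open (0.2 rad or more) (y of pointer in the frame of mark between -0.005 and 0.005 m and angle between the y axis of lever and the y axis of leg, either way round above 0.2 rad), for 0.2 s.
At the end, for the whole second after the job is handed in: The pointer is within 5 mm of the mark along the rail, the lever is shut (within 0.06 rad of parallel to the leg), and the fingers still hold leg and lever, pressing with more than 1.5 N on the lever and on the leg (lever included) (y of pointer in the frame of mark between -0.005 and 0.005 m and angle between the y axis of lever and the y axis of leg, either way round below 0.06 rad and contact force between the fingers and lever above 1.5 N and contact force between the fingers and leg above 1.5 N); the arm keeps its last pose, push and grip.
It fails at once if the lever is shut more than half way while the pointer is more than 10 mm off the mark (angle between the y axis of lever and the y axis of leg, either way round below 0.13 rad and not (y of pointer in the frame of mark between -0.01 and 0.01 m)).
It fails at once if a bystander is moved by more than 30 mm (distance of any of basket, sauce_a, sauce_b, salt, spatula, pan from where it was at the start of the episode above 0.03 m).
It also fails if it takes over 32 s, if anything falls off the work surface, if the arm or the gripper's body presses on something with over 40 N, if the wrist force passes 120 N, or if a joint passes its speed limit or range.

## Working session

There is one attempt and no reset: what is moved stays moved. The work goes in short steps, Python scripts to look and compute and a tool call to move; the robot and the scene stay as the last step left them, time stands still between calls to the robot, and variables do not carry over. Pictures are saved under pics/ and viewed, at most 10 in all, crops included, and the job is handed in when it is done.

```bash
ls; mkdir -p pics; python3 - <<'E'
from workcell import bot, vision
import cv2
for n in("scene","top"):
    cv2.imwrite(f"pics/{n}0.png",vision.grab_frame(n)); print(n,vision.calibration(n))
print(bot.observe())
E
```

```text
pics
workcell.py
scene {'vfov': 57.32747308901761, 'cx': 278.68229964464825, 'cy': 207.69698690379286, 'eye': array([ 1.18953473, -0.47825212,  0.9618983 ]), 'attitude': array([-2.44079511, -0.01818369,  0.91083571])}
top {'vfov': 53.97696009769226, 'cx': 283.7663108372442, 'cy': 214.78416851557955, 'eye': array([ 0.27766946, -0.01550702,  1.65121301]), 'attitude': array([-2.91504578,  0.00534706, -1.53059598])}
{'clock': 0.1, 'qpos': array([ 1.17981262,  0.52193201, -0.03633534,  1.59990106,  0.02117213,
        1.02112086, -0.11280674]), 'qd': array([-1.02829636e-03, -1.22713711e-03, -7.79312086e-05,  6.80504459e-04,
        1.02317709e-03,  7.97717225e-04,  4.55346899e-04]), 'joint_efforts': array([ 5.11451944e-03, -9.28478122e+01,  1.98419452e+00, -3.70526147e+01,
        1.80227176e-02,  5.45020681e-03,  1.81816672e-04]), 'position': array([ 0.19696082, -0.59285568,  0.23081504]), 'tool_rot': array([-3.14061572e+00,  4.02026297e-05,  3.20757396e-01]), 'force': array([-0.32070873, -0.08633285,  0.02492592]), 'moment': array([0.04511809, 0.01311094, 0.00196245]), 'finger_force': 0.0, 'grip_width': 0.08504670398569328}
```

View pics/scene0.png

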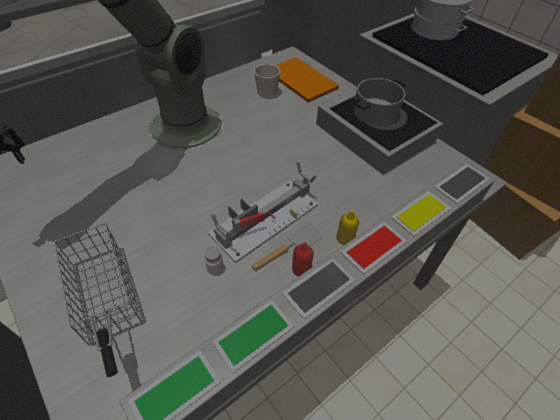

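View pics/top0.png

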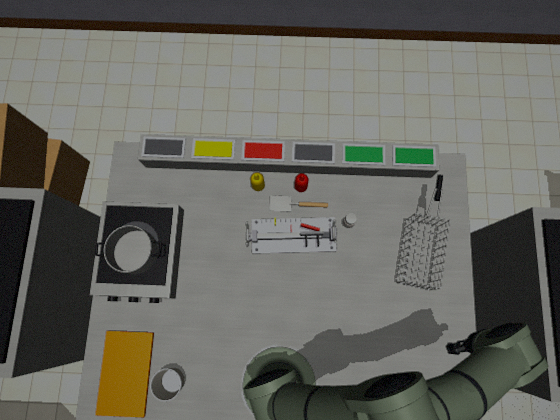

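The scene view shows the rest around (265,210) with the red lever at (250,217) and yellow mark at (294,212). In the top view the rest is at (292,235), the lever at (310,227) and the mark near (275,221). I'll zoom in next.

```bash
cat > h.py <<'E'
import numpy as np, cv2
from workcell import bot, vision
from scipy.spatial.transform import Rotation as R
def cam(n):
    c=vision.calibration(n); f=210/np.tan(np.radians(c['vfov'])/2)
    return c,f,R.from_euler('xyz',c['attitude']).as_matrix()
def ray(n,u,v):
    c,f,M=cam(n); return c['eye'],M@np.array([(u-c['cx'])/f,(v-c['cy'])/f,1])
def onz(n,u,v,z):
    e,d=ray(n,u,v); return e+d*(z-e[2])/d[2]
def proj(n,p):
    c,f,M=cam(n); q=M.T@(np.asarray(p)-c['eye']); return np.array([c['cx'],c['cy']])+f*q[:2]/q[2]
def tri(a,b):
    (e1,d1),(e2,d2)=ray('scene',*a),ray('top',*b)
    t=np.linalg.lstsq(np.c_[d1,-d2],e2-e1,rcond=None)[0]
    p,q=e1+t[0]*d1,e2+t[1]*d2; return (p+q)/2,np.linalg.norm(p-q)
E
python3 - <<'E'
import cv2
a=cv2.imread('pics/scene0.png')[155:260,195:335]; b=cv2.imread('pics/top0.png')[195:270,235:350]
cv2.imwrite('pics/s0c.png',cv2.resize(a,None,fx=5.6,fy=5.6,interpolation=2))
cv2.imwrite('pics/t0c.png',cv2.resize(b,None,fx=6.9,fy=6.9,interpolation=2))
E
```

```text
(no output)
```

View pics/s0c.png

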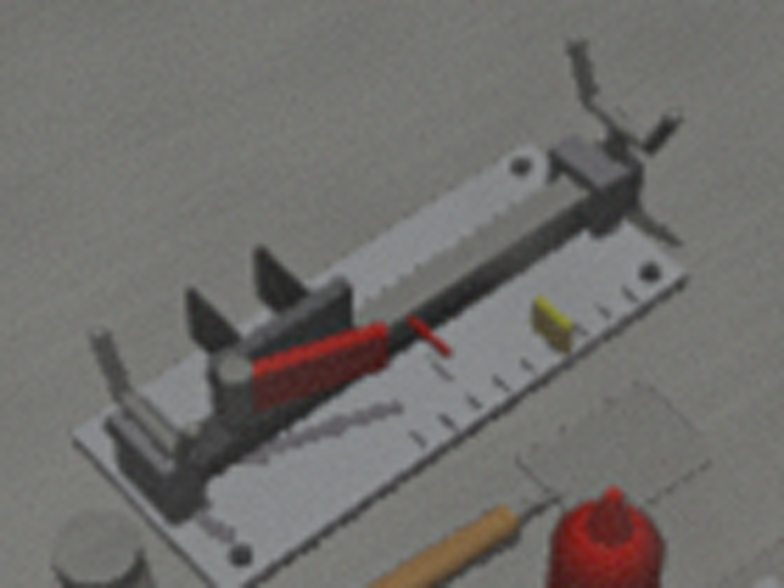

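View pics/t0c.png

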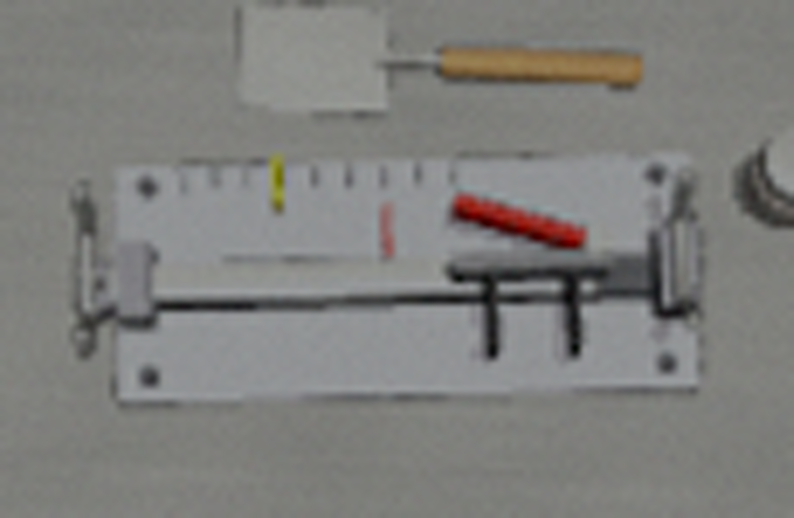

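The scene crop shows the pocket cheek tips at (262,248) and (192,290), the pointer tip at (450,353) and the mark at (553,325). In the top crop the cheek tips are at (490,356) and (571,354), the pointer runs from (387,257) to (387,207), and the mark is at (278,183). Next I'll measure these.

```bash
python3 - <<'E'
from h import *
S=lambda x,y:(195+(x+.5)/5.6-.5,155+(y+.5)/5.6-.5)
T=lambda x,y:(235+(x+.5)/6.9-.5,195+(y+.5)/6.9-.5)
p4=[onz('top',*T(*c),.012) for c in((118,403),(114,167),(693,155),(698,390))]
for p in p4: print('corner',p.round(4))
print('sizes',[np.linalg.norm(p4[i]-p4[i-1]).round(4) for i in range(4)])
y=(p4[0]+p4[1]-p4[2]-p4[3]);yaw=np.arctan2(-y[0],y[1]);print('yaw',yaw,'centre',sum(p4)/4)
Rz=np.array([[np.cos(yaw),-np.sin(yaw)],[np.sin(yaw),np.cos(yaw)]]);o=(sum(p4)/4)[:2]
loc=lambda p:((Rz.T@(p[:2]-o))*1000).round(1)
for n,s,t in(('cheek+',(262,248),(490,356)),('cheek-',(192,290),(571,354)),('ptip',(450,353),(387,207)),('web+yend',(350,283),(450,268))):
    p,g=tri(S(*s),T(*t));print(n,p.round(4),'gap',g.round(4),loc(p))
print('top cheek z85',loc(onz('top',*T(490,358),.085)),loc(onz('top',*T(571,356),.085)))
# mark, pointer masks
for n in('top','scene'):
    h=cv2.cvtColor(cv2.imread(f'pics/{n}0.png'),cv2.COLOR_BGR2HSV)
    for nm,lo,hi in(('yel',22,35),('red',172,8)):
        m=((h[...,0]>=lo)&(h[...,0]<=hi) if lo<hi else (h[...,0]>=lo)|(h[...,0]<=hi))&(h[...,1]>(60 if nm=='red' else 110))&(h[...,2]>50)
        m=m.astype(np.uint8); 
        roi=(slice(195,270),slice(235,350)) if n=='top' else (slice(195,240),slice(225,310))
        k=np.zeros_like(m);k[roi]=m[roi]
        N,l,st,c=cv2.connectedComponentsWithStats(k)
        for i in range(1,N):
            if st[i,4]>3:
                z=.036 if nm=='yel' else (.034 if st[i,4]<25 else .083)
                print(n,nm,st[i],c[i].round(2),loc(onz(n,*c[i],z)))
E
```

```text
corner [0.4934 0.1303 0.012 ]
corner [0.633  0.1407 0.012 ]
corner [ 0.6536 -0.2004  0.012 ]
corner [ 0.5142 -0.205   0.012 ]
sizes [np.float64(0.336), np.float64(0.14), np.float64(0.3418), np.float64(0.1395)]
yaw 0.061109717479118184 centre [ 0.57353829 -0.03361278  0.012     ]
cheek+ [ 0.5183 -0.081   0.0843] gap 0.0003 [-58.1 -43.9]
cheek- [ 0.5208 -0.1267  0.0839] gap 0.0015 [-58.3 -89.7]
ptip [ 0.6095 -0.0212  0.0393] gap 0.0004 [36.7 10.2]
web+yend [ 0.5671 -0.0573  0.084 ] gap 0.0003 [ -7.9 -23.2]
top cheek z85 [-59.4 -44. ] [-59.2 -88.9]
top yel [274 218   2   7  10] [274.7 220.4] [55.9 73.8]
top red [301 223  19   8  75] [309.73 226.77] [ 17.5 -62.6]
top red [290 226   2   6   6] [290.5 228.5] [21.9 11.3]
scene yel [291 208   6   6  13] [293.31 210.77] [51.2 73.6]
scene red [268 211   8   8  24] [271.04 214.29] [15.5 12.3]
scene red [240 212  25  16 233] [251.64 219.66] [ 24.3 -69.9]
```

The rows are not in the units I measure in: shifts go in shares of 0.5 m and turns go in shares of pi/2 rad. I convert before sending: 0.25 m / 0.5 = 0.5, 0.05 m / 0.5 = 0.1, -0.65 rad / 1.5708 = -0.4138.

```bash
cat > go.py <<'E'
import sys
from h import *
# python3 go.py x y z toolY_angle : remaining shift/turn in tool axes
s=bot.observe(); t=np.array([float(a) for a in sys.argv[1:4]]); a=float(sys.argv[4])
M=R.from_euler('xyz',s['tool_rot']); y=np.array([np.cos(a),np.sin(a),0]); z=np.array([0,0,-1])
T=R.from_matrix(np.c_[np.cross(y,z),y,z])
print('d',M.inv().apply(t-s['position']).round(4),'rv',(M.inv()*T).as_rotvec().round(4),'q',s['qpos'].round(2),'F',s['force'].round(1),'w',s['grip_width'],s['finger_force'])
E
python3 go.py .5746 -.1002 .231 .058
```

```text
d [ 5.137e-01 -3.485e-01  1.000e-04] rv [-9.000e-04 -6.000e-04 -1.308e+00] q [ 1.18  0.52 -0.04  1.6   0.02  1.02 -0.11] F [-0.3 -0.1  0. ] w 0.08504670398569328 0.0
```

Emit:
inch_along(increments=[{"aperture": 0.085,"d": [0.1,-0.068,0],"r": [0,0,-0.0828]},{"aperture": 0.085,"d": [0.2,-0.136,0],"r": [0,0,-0.1655]},{"aperture": 0.085,"d": [0.3,-0.204,0],"r": [0,0,-0.2483]},{"aperture": 0.085,"d": [0.4,-0.272,0],"r": [0,0,-0.331]},{"aperture": 0.085,"d": [0.5,-0.34,0],"r": [0,0,-0.4138]}], clamp_n=30)

```text
clock: 0.72
position: [0.3815, -0.3513, 0.2313]
tool_rot: [3.142, 0.0, 0.975]
force: [1.2, -1.3, -0.4]
grip_width: 0.0852
finger_force: 0.0
```

```bash
python3 go.py .5746 -.1002 .2 .058
```

```text
d [0.3162 0.0189 0.0313] rv [-0.000e+00  1.000e-04 -6.538e-01] q [ 0.84  0.36 -0.27  1.87  0.12  0.93 -0.08] F [ 1.2 -1.3 -0.4] w 0.08519946785028108 0.0
```

In the tool's units: 0.3 m / 0.5 = 0.6, 0.24 m / 0.5 = 0.48, -0.65 rad / 1.5708 = -0.4138.

Emit:
inch_along(increments=[{"aperture": 0.085,"d": [0.12,0.008,0.01],"r": [0,0,-0.0828]},{"aperture": 0.085,"d": [0.24,0.016,0.02],"r": [0,0,-0.1655]},{"aperture": 0.085,"d": [0.36,0.024,0.04],"r": [0,0,-0.2483]},{"aperture": 0.085,"d": [0.48,0.032,0.06],"r": [0,0,-0.331]},{"aperture": 0.085,"d": [0.6,0.038,0.06],"r": [0,0,-0.4138]}])

```text
clock: 1.35
position: [0.5663, -0.1145, 0.2004]
tool_rot: [-3.14, -0.0, 1.625]
force: [0.4, -0.9, 0.0]
grip_width: 0.0851
finger_force: 0.0
```

Emit:
inch_along(increments=[{"aperture": 0.085}])

```text
clock: 1.48
position: [0.5676, -0.1113, 0.2008]
tool_rot: [3.141, -0.003, 1.629]
force: [-1.3, -0.9, 0.1]
grip_width: 0.0849
finger_force: 0.0
```

```bash
python3 go.py .5746 -.1002 .15 .058
```

```text
d [0.0105 0.0076 0.0508] rv [ 0.0004 -0.0025  0.    ] q [ 0.43  0.52 -0.47  1.74  0.28  0.95 -0.09] F [-1.3 -0.9  0.1] w 0.08493615280507956 0.0
```

In the tool's units: 0.05 m / 0.5 = 0.1, 0.03 m / 0.5 = 0.06.

Emit:
inch_along(increments=[{"aperture": 0.085,"d": [0.02,0.0152,0.06]},{"aperture": 0.085,"d": [0.021,0.0152,0.1]},{"aperture": 0.085,"d": [0.021,0.0152,0.1]}])

```text
clock: 1.85
position: [0.5718, -0.1056, 0.15]
tool_rot: [-3.139, -0.0, 1.62]
force: [-0.1, 0.2, 1.1]
grip_width: 0.0852
finger_force: 0.0
```

```bash
python3 go.py .5746 -.1002 .05 .058
python3 - <<'E'
from h import *
im=vision.grab_frame('scene');cv2.imwrite('pics/s1.png',cv2.resize(im[135:260,180:340],None,fx=4.8,fy=4.8,interpolation=2))
p=bot.observe()['position'];print(p,proj('scene',p))
E
```

```text
d [0.0052 0.0034 0.1   ] rv [-0.0028 -0.0004 -0.0085] q [ 0.39  0.58 -0.44  1.77  0.32  0.86 -0.15] F [-0.1  0.2  1.1] w 0.0852264476426772 0.0
[ 0.572423   -0.10564043  0.15116897] [243.57745387 198.61761874]
```

View pics/s1.png

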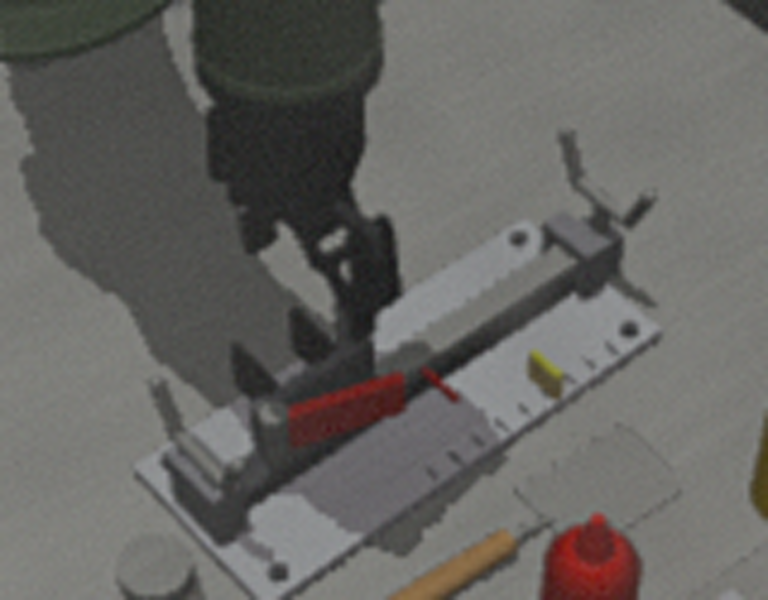

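The fingers hang above the pocket and lever, with the lever-side finger near (365,290) in the crop. The mark is at (545,372) and the pointer at (440,383). I'll correct by about 5 mm and descend in stages.

In the tool's units: 0.045 m / 0.5 = 0.09, 0.02 m / 0.5 = 0.04.

Emit:
inch_along(increments=[{"aperture": 0.085,"d": [0.01,0.006,0.04]},{"aperture": 0.085,"d": [0.01,0.006,0.09]},{"aperture": 0.085,"d": [0.01,0.006,0.09]},{"aperture": 0.085,"d": [0.01,0.006,0.09]}])

```text
clock: 2.4
position: [0.576, -0.1001, 0.107]
tool_rot: [3.141, 0.0, 1.621]
force: [0.1, -0.0, 0.7]
grip_width: 0.0848
finger_force: 0.0
```

```bash
python3 go.py .5746 -.1002 .048 .058
```

```text
d [-0.     -0.0014  0.059 ] rv [ 0.0007  0.0001 -0.0081] q [ 0.36  0.64 -0.42  1.8   0.36  0.78 -0.19] F [ 0.1 -0.   0.7] w 0.0847684653017337 0.0
```

In the tool's units: 0.059 m / 0.5 = 0.118, 0.04 m / 0.5 = 0.08, -0.008 rad / 1.5708 = -0.0051.

Emit:
inch_along(increments=[{"aperture": 0.085,"d": [0,-0.002,0.04],"r": [0,0,-0.0051]},{"aperture": 0.085,"d": [0,-0.002,0.08],"r": [0,0,-0.0051]},{"aperture": 0.085,"d": [0,-0.002,0.118],"r": [0,0,-0.0051]},{"aperture": 0.085,"d": [0,-0.002,0.118],"r": [0,0,-0.0051]}])

```text
clock: 2.9
position: [0.5738, -0.1, 0.0459]
tool_rot: [-3.139, -0.0, 1.629]
force: [0.6, 0.1, -0.6]
grip_width: 0.0851
finger_force: 0.0
```

```bash
python3 go.py .5746 -.1002 .048 .058
python3 - <<'E'
from h import *
im=vision.grab_frame('scene');cv2.imwrite('pics/s2.png',cv2.resize(im[135:260,180:340],None,fx=4.8,fy=4.8,interpolation=2))
E
```

```text
d [-0.0003  0.0007 -0.0021] rv [-0.0023 -0.0005  0.0001] q [ 0.34  0.73 -0.38  1.82  0.41  0.67 -0.23] F [ 0.6  0.1 -0.6] w 0.08512102405408681 0.0
```

View pics/s2.png

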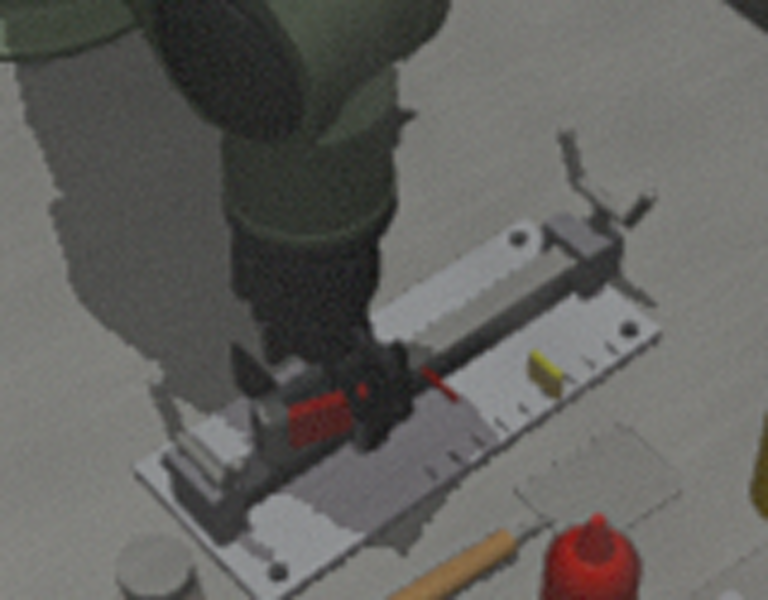

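The lever-side finger stands outside the lever at (385,405), and the other finger is in the pocket. Now the first part of the pull.

In the tool's units: 0.06 m / 0.5 = 0.12, 0.045 m / 0.5 = 0.09.

Emit:
inch_along(increments=[{"aperture": 0.085,"d": [0.03,0,-0.004]},{"aperture": 0.085,"d": [0.06,0,-0.004]},{"aperture": 0.085,"d": [0.09,0,-0.004]},{"aperture": 0.085,"d": [0.12,0,-0.004]},{"aperture": 0.085,"d": [0.12,0,-0.004]}])

```text
clock: 3.58
position: [0.5712, -0.0392, 0.05]
tool_rot: [3.141, 0.0, 1.63]
force: [-0.8, -4.2, 2.8]
grip_width: 0.0851
finger_force: 1.9
```

```bash
cat > m.py <<'E'
from h import *
yaw=.0595;o=np.array([.5735,-.0336]);Rz=np.array([[np.cos(yaw),-np.sin(yaw)],[np.sin(yaw),np.cos(yaw)]])
loc=lambda p:((Rz.T@(p[:2]-o))*1000).round(1)
for n in('top','scene'):
    im=vision.grab_frame(n); cv2.imwrite(f'pics/{n}_last.png',im); h=cv2.cvtColor(im,cv2.COLOR_BGR2HSV)
    roi=(slice(195,270),slice(235,350)) if n=='top' else (slice(185,240),slice(225,320))
    for nm,m in(('yel',(h[...,0]>=22)&(h[...,0]<=35)&(h[...,1]>110)),('red',((h[...,0]>=172)|(h[...,0]<=8))&(h[...,1]>60))):
        k=np.zeros((420,560),np.uint8);k[roi]=(m&(h[...,2]>35))[roi]
        N,l,st,c=cv2.connectedComponentsWithStats(k)
        for i in range(1,N):
            if st[i,4]>3: print(n,nm,st[i],c[i].round(2),loc(onz(n,*c[i],.035)))
s=bot.observe();print('tcp',loc(s['position']),'F',s['force'].round(1))
E
python3 m.py
```

```text
top yel [274 218   2   7   9] [274.78 220.67] [55.  73.6]
top red [276 225   2   8  14] [276.5 228.5] [22.8 67.2]
scene yel [291 209   6   5  11] [293.73 211.09] [52.4 74.4]
scene red [282 203   7   7  19] [284.68 206.  ] [18.4 66.7]
scene red [271 204   3   4   9] [272.11 205.33] [-9.5 38.1]
scene red [254 206  16  13 145] [261.73 211.88] [-10.1  -4.1]
tcp [-2.5 -7. ] F [-0.2 -5.   3.1]
```

Emit:
inch_along(increments=[{"aperture": 0.085,"d": [0.008,0,0.004]},{"aperture": 0.085,"d": [0.014,0,0.004]},{"aperture": 0.085,"d": [0.014,0,0.004]},{"aperture": 0.085,"d": [0.014,0,0.004]}])

```text
clock: 4.18
position: [0.571, -0.0339, 0.0476]
tool_rot: [3.141, 0.0, 1.628]
force: [0.3, -5.1, 4.7]
grip_width: 0.0847
finger_force: 2.6
```

```bash
python3 m.py
python3 - <<'E'
import cv2,numpy as np
a=cv2.imread('pics/top_last.png')[212:240,262:290];b=cv2.imread('pics/scene_last.png')[190:225,270:305]
cv2.imwrite('pics/z3.png',np.hstack([cv2.resize(x,(390,390),interpolation=cv2.INTER_CUBIC) for x in(a,b)]))
E
```

```text
top yel [274 218   3   7  14] [274.93 220.36] [56.2 73. ]
top red [275 225   1   8   8] [275.  228.5] [23.  73.2]
scene yel [291 209   6   5  11] [293.73 211.09] [52.4 74.4]
scene red [272 203   4   4  11] [273.36 204.45] [-9.8 43.6]
scene red [283 202   7   7  14] [285.93 204.79] [17.1 73.1]
scene red [256 205  16  13 147] [263.08 210.94] [-10.3   1.6]
tcp [-2.5 -0. ] F [ 0.8 -5.2  3.7]
```

View pics/z3.png

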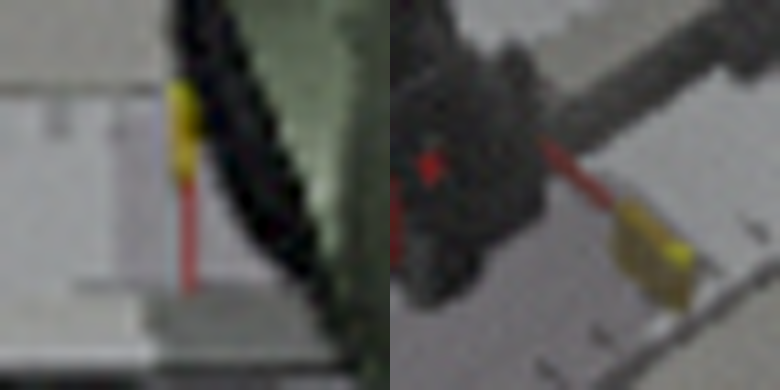

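The pointer is in line with the mark in both views (top: pointer at x 188, mark at 184 in the crop; scene: it meets the mark). Measured y is 73.1 for the pointer against 73–74.4 for the mark. I'll hold, then squeeze.

In the tool's units: 0.0005 m / 0.5 = 0.001.

Emit:
inch_along(increments=[{"aperture": 0.085,"d": [0.001,0,0]},{"aperture": 0.085,"d": [0.001,0,0]},{"aperture": 0.085,"d": [0.001,0,0]}])

```text
clock: 4.65
position: [0.571, -0.0331, 0.0475]
tool_rot: [3.141, 0.0, 1.628]
force: [0.0, -4.7, 4.5]
grip_width: 0.085
finger_force: 2.6
```

Emit:
inch_along(increments=[{"aperture": 0.04},{"aperture": 0.03},{"aperture": 0.01},{"aperture": 0.01},{"aperture": 0.01}], clamp_n=40)

```text
clock: 5.28
position: [0.5692, -0.0331, 0.0474]
tool_rot: [-3.139, 0.001, 1.629]
force: [-11.9, -5.5, 16.0]
grip_width: 0.0191
finger_force: 46.8
```

Emit:
inch_along(increments=[{"aperture": 0.01},{"aperture": 0.01},{"aperture": 0.01},{"aperture": 0.01}], clamp_n=40)

```text
clock: 5.78
position: [0.5693, -0.0332, 0.0474]
tool_rot: [-3.139, 0.001, 1.629]
force: [-12.1, -5.6, 16.0]
grip_width: 0.0192
finger_force: 46.8
```

```bash
python3 m.py
```

```text
top yel [274 218   3   6  10] [274.8 220.5] [55.6 73.5]
top red [275 225   1   8   8] [275.  228.5] [23.  73.2]
scene yel [291 208   6   6  12] [293.5  210.83] [51.1 74.5]
scene red [256 203   9  14  81] [259.86 209.17] [-22.4  -1.5]
scene red [283 202   7   7  16] [285.81 204.62] [16.4 73.3]
tcp [-4.2  0.7] F [-12.7  -5.8  16.4]
```

```bash
python3 - <<'E'
import cv2,numpy as np
a=cv2.imread('pics/top_last.png')[205:255,255:325];b=cv2.imread('pics/scene_last.png')[175:240,225:316]
cv2.imwrite('pics/z4.png',np.hstack([cv2.resize(x,(398,284),interpolation=cv2.INTER_CUBIC) for x in(a,b)]))
E
```

```text
(no output)
```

View pics/z4.png

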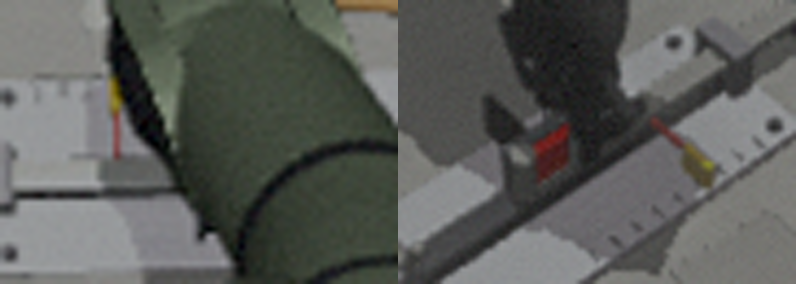

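The lever (550,150) is pressed parallel to the web under the finger, and the pointer (680,140) meets the mark (700,165). The 19 mm opening matches a shut lever, so I'm handing in.

```bash
python3 -c "
from workcell import bot, vision
print(bot.job_done())"
```

```text
the job is handed in; nothing more can be done
None
```

I pulled the leg out until its pointer was on the mark (within about 1 mm by my camera measurements), squeezed the lever shut with about 47 N on the finger pad, and handed in still holding on; the hand-in did not report a verdict.

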